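Zero the pull gauge, then draw its sprung rod to the set length and hold

ROBOT

A 6-joint arm with a two-finger parallel gripper is mounted at the origin on a cart in front of the work surface, level with it; the furniture and walls round the work are solid. World frame = base frame: x ahead of the robot, y to its left, z up, the work surface at z = 0. Lengths are in m, angles in rad, forces in N, time in s.
With the tool pointing down it reaches from about 0.375 to 0.825 m from the base axis. Payload 5.5 kg.
Tool frame: the origin (TCP) lies at the centre of the arm's flange, where the gripper is bolted on; the fingertips stand 173 mm ahead of it and the grasp point (between the pads) lies 155 mm ahead of it; x points along the fingers, z is the direction in which the jaws open and shut, and the axes are right-handed (so a half turn about x gives the same grasp; the last joint's range is limited). The gripper opens to 85 mm and grips with 20 to 120 N. Pads are 22 mm wide; open, the fingers measure 114 mm over their backs; the gripper's body (76 mm by 85 mm) begins 54 mm behind the grasp point. The pads swing forward as they close: fully open they stand 13 mm farther back than shut.
Start: joints at [1.346, 0.314, -0.047, 1.21, 0, 1.571], TCP at [0.134, 0.585, 0.405] pointing down, gripper open.
Joint ranges: [-2.67, 2.67], [-0.69, 1.73], [-1.03, 1.25], [-2.08, 2.16], [-1.42, 1.45], [-3.14, 3.14]. Speed limits (rad/s): [2.39, 2.39, 3.01, 3.14, 3.14, 3.14].

INTERFACE

Orientations are given as a unit quaternion [w, x, y, z].
In Python, from rig import env gives the robot as it stands.
- The arm moves only by the shell command python3 -m creep 'ROWS' [FORCE]. ROWS is JSON, a list of rows, each a list of 7 numbers: the turn, a rotation vector about the tool's x, y, z in rad, then the shift along the tool's x, y, z in cm, then the opening, from -1 (shut) to 1 (fully open), so that 0 is half open. In form: [[rx, ry, rz, tx, ty, tz, grip], ...]. A call has 1 to 12 rows; each row shifts and turns the commanded pose from where the row before left it, along the tool's axes as they then stand; what a row does not reach is not made up. A row lasts 1/12 s, in which the tool goes at most 41.7 mm and 7.16 degrees, less where a joint would pass 70% of its speed; a pose out of reach is approached as far as the arm can. A call is refused whole if a number of a shift passes 4.17 or a number of a turn 0.125, either way. A call with a gripper value outside its range is refused whole. The fingers move at their own pace and stop on an object; FORCE is the grip in N (left out, the last holds). Time passes only in rows, so rows that do not move let the fingers close. It gives the time, the measured TCP pose, the force and the opening at its end, in the units of the state.
- env.read_state(): the state, without advancing time (a new reading comes with each control period).
- env.read_camera(name): name is "side" or "top"; returns a dict with "pixels" (480x640x3 uint8, red, green, blue), "fx", "fy", "cx", "cy" (pixels), "R" (3x3) and "t" (3): a world point X has camera coordinates R X + t. Camera axes: x right, y down, z forward; pixel columns grow to the right and rows downward; lengths in m; the calibration is good to about 2 mm. A picture is of the moment at which its call begins. There is no depth.
- env.close_job(): hands the job in, once; it reports no verdict.
Trained networks look in a picture, given as the dict that the camera call returned (one of the last four; its "shot" number tells which), for a name from the list of things; names that differ only in an ending like _2 or _b are one class to them, and where a whole thing is asked for, a point or a joint stands for the part that bears it (a point fixed in the world has none). Each returns a list of dicts, best first, with "confidence" (0 to 1); they miss things now and then, are a little off and sometimes report something else, mostly with a low value. They report only what shows in the picture. A call takes as long as a camera call.
- env.boxes_of(thing, picture): "centre" ([column, row] in pixels, amid what is visible of it).
The state is a dict: "time_s": time; "joint_positions": joint angles; "joint_vel": joint speeds; "joint_efforts": joint torques, N m; "eef_pos": TCP position; "tool_rot": TCP orientation; "wrist_force": force on the tool from outside, world axes, zero at the start; "torque": the same for the moment, N m; "grip_width": opening from 0.0 (shut) to 1.0 (fully open).
Only numpy, scipy, OpenCV 4.12 (cv2) and the standard library are available. Lean on these libraries where they do the work, as an engineer would, in place of code of your own. Each camera call takes 0.05 s, during which the arm holds its last target.

TASK

Zero the spring pull gauge: press the round button on top of the small readout box fully down and let it spring back up. Then take the upright pull tab at the end of the gauge's telescoping rod and draw the rod out of its tube against the spring until the pointer on the rod lines up with the tip of the index on the scale, without running well past the index on the way. Finish while holding the rod there for the reading, and leave the index and everything else on the worktop where they are.

Things in the scene. Friction and masses are not known exactly. Their poses are not given: they have to be found in the camera images.
- zero_button_top (a point): centre of the top face of the zero button: a round steel push button 28 mm across in a black collar, on the top of the readout box (grey, 116 x 90 mm, 37 mm high, standing apart from the gauge, to its left or right, fixed to the worktop, with a dark display strip on its far side). It is pressed straight down; this point moves with the button. The height of the point is 59 mm above the worktop with the button up; the collar, 44 mm across, ends at 49 mm
- zero_button (a joint): travel of the zero button: 0 = up, 0.006 m = fully down; about 5 N holds it fully down and it springs back
- readout_box: the readout box; origin at the centre of its underside
- tab_grip (a point): gripping point on the rod's pull tab, in the middle of its width and thickness, 99 mm above the worktop. The tab is an upright black plate, 32 mm wide across the rod, 10 mm thick along the rod, top edge at 114 mm; the steel rod (10 mm thick, its top at 60 mm) leaves it toward the tube, whose highest part is at 73 mm. Below 75 mm, fingers on both sides of the tab would meet the rod or the tube. Moves with the rod. Axes as pull_gauge
- draw_rod (a joint): how far the rod is drawn out: 0 = at rest in the tube, stop at 0.110 m. The inner spring pulls it back with 3 N at 0, rising by 1 N for each 10 mm, so a released rod shoots home. The tab moves along the gauge's own -y by the joint value
- pointer_tip (a point): tip of the thin steel pointer on the rod, 26 mm to the side (own -x) of the rod's axis, 55 mm above the worktop, in the middle plane of the pull tab (same own y as tab_grip). Moves with the rod. Axes as pull_gauge
- index_tip (a point): tip of the index: a thin upright steel blade on a small grey carriage that is clamped, at a different place each time, on the rail beside the rod (own -x side), 55 mm above the worktop, its top at 57 mm. The pointer is drawn to the same own y as this point, 45 to 85 mm from rest. The two tips then face each other 2 mm apart. It only shifts if pushed. Axes as pull_gauge
- pull_gauge: the spring pull gauge, fixed to the worktop: grey base plate 94 x 310 mm with a steel tube along its own y axis; origin on the worktop under the mouth of the tube; the rod comes out of the tube along own -y (roughly to the robot's right), own z is up
- tape_roll: roll of tape lying flat, 72 mm across, 18 mm high; origin at the centre of its underside; leave alone
- sample_vial: brown-labelled vial with white cap, 24 mm across, 64 mm high, standing; origin at the centre of its underside; leave alone
- amber_bottle: dark bottle with white cap, 43 mm across, 94 mm high, standing; origin at the centre of its underside; leave alone
- dropper_bottle: small white dropper bottle, 29 mm across, 70 mm high, standing; origin at the centre of its underside; leave alone
- tweezers: steel tweezers lying flat on the right, 126 mm long; origin at the centre of the underside; leave alone
- marker_black: marker pen with black cap lying at the back, about 135 mm long, 15 mm thick; origin at the centre of the underside; leave alone

How it is judged:
On the way, in this order (a step that is already met when the one before it is completed fails the run):
1. the zero button is pressed fully down while the rod is still at rest (value of joint zero_button above 0.005 m and value of joint draw_rod below 0.005 m), for 0.1 s.
2. the zero button has sprung back up (value of joint zero_button below 0.001 m and value of joint draw_rod below 0.005 m), for 0.1 s.
3. the rod is held by the fingers with its pointer at the index (y of pointer_tip in the frame of index_tip between -0.004 and 0.004 m and contact force between the fingers and draw_rod above 3 N), for 0.5 s.
At the end, for the whole second after the job is handed in: the fingers hold the rod (more than 3 N on it), at rest, with the pointer within 4 mm of the index along the rod, and the zero button is up (all of step 3 and value of joint zero_button below 0.001 m and velocity of joint draw_rod between -0.01 and 0.01 m/s); the arm keeps its last pose, push and grip.
It fails at once if the rod is drawn more than 12 mm past the index (y of pointer_tip in the frame of index_tip below -0.012 m).
It fails at once if the index is shifted by more than 3 mm (distance of index_tip from where it was at the start of the episode above 0.003 m).
It fails at once if another thing on the worktop is shifted by more than 30 mm (distance of any of tape_roll, sample_vial, amber_bottle, dropper_bottle, tweezers, marker_black from where it was at the start of the episode above 0.03 m).
It also fails if it takes over 48 s, if anything falls off the work surface, if the arm or the gripper's body presses on something with over 40 N, if the wrist force passes 120 N, or if a joint passes its speed limit or range.

## Working session

There is one attempt and no reset: what is moved stays moved. The work goes in short steps, Python scripts to look and compute and a shell command to move; the robot and the scene stay as the last step left them, time stands still between calls to the robot, and variables do not carry over. Pictures are saved under pics/ and viewed, and the job is handed in when it is done.

```bash
ls; mkdir -p pics; cat > h.py <<'E'
from rig import env
import numpy as np, cv2
def shot(name,fn=None):
    p=env.read_camera(name)
    if fn: cv2.imwrite('pics/'+fn,cv2.cvtColor(p['pixels'],cv2.COLOR_RGB2BGR))
    return p
def ray(p,uv):
    R=np.array(p['R']);t=np.array(p['t'])
    d=R.T@np.array([(uv[0]-p['cx'])/p['fx'],(uv[1]-p['cy'])/p['fy'],1]); return -R.T@t,d
def atz(p,uv,z):
    c,d=ray(p,uv); return c+d*(z-c[2])/d[2]
def proj(p,X):
    c=np.array(p['R'])@np.array(X)+np.array(p['t']); return [p['fx']*c[0]/c[2]+p['cx'],p['fy']*c[1]/c[2]+p['cy']]
def tri(p,a,q,b):
    c1,d1=ray(p,a);c2,d2=ray(q,b);d1/=np.linalg.norm(d1);d2/=np.linalg.norm(d2)
    s=np.linalg.lstsq(np.c_[d1,-d2],c2-c1,rcond=None)[0]
    A=c1+d1*s[0];B=c2+d2*s[1];return (A+B)/2,np.linalg.norm(A-B)
E
python3 - <<'E'
from h import *
np.set_printoptions(precision=4,suppress=True)
s=env.read_state()
for k in s: print(k,s[k])
T=shot('top','t0.png');S=shot('side','s0.png')
for p in (T,S):
    print(p['R'],p['t'],p['fx'],p['cx'],p['cy'])
zs=dict(zero_button_top=.059,tab_grip=.099,pointer_tip=.055,index_tip=.055,readout_box=0.02,pull_gauge=0.02,tape_roll=.01,sample_vial=.03,amber_bottle=.05,dropper_bottle=.035,tweezers=0,marker_black=0)
for n,z in zs.items():
    for nm,p in (('T',T),('S',S)):
        for b in env.boxes_of(n,p)[:2]:
            print(n,nm,np.round(b['centre'],1),round(b['confidence'],2),atz(p,b['centre'],z))
E
```

```text
pics
time_s 0.0
joint_positions [ 1.346   0.3142 -0.0481  1.2102 -0.      1.5708]
joint_vel [-0.0003 -0.0004 -0.0002  0.0006  0.0008  0.0001]
joint_efforts [ -0.0025 -53.9596  33.9747   0.0195  -0.0001  -0.    ]
eef_pos [0.1337 0.5846 0.4038]
tool_rot [ 0.5524 -0.4412  0.5534  0.4404]
wrist_force [-0.2589  0.4622 -0.1419]
torque [ 0.0085 -0.0304  0.0008]
grip_width 1.0005655049356244
[[-0.0261 -0.9996 -0.0072]
 [-0.9986  0.0264 -0.0467]
 [ 0.0469  0.006  -0.9989]] [0.0013 0.5833 1.3186] 449.58425501148304 314.0057492095983 233.8049654763041
[[ 0.9876 -0.1563  0.018 ]
 [-0.0753 -0.5702 -0.8181]
 [ 0.1381  0.8065 -0.5748]] [-0.5583  0.1117  1.1228] 444.457768812268 306.3633207659614 237.78897628077598
zero_button_top T [414.2 286.2] 0.52 [ 0.4245 -0.2951  0.059 ]
zero_button_top S [258.7 336.8] 0.64 [ 0.4187 -0.2981  0.059 ]
tab_grip T [301.6 251.4] 0.64 [0.5313 0.0211 0.099 ]
pointer_tip T [303.1 250.8] 0.38 [0.5333 0.0183 0.055 ]
pointer_tip S [269.3 268.4] 0.66 [ 0.46   -0.0758  0.055 ]
pointer_tip S [289.8 237.9] 0.53 [0.5264 0.047  0.055 ]
index_tip T [324.3 276.1] 0.55 [ 0.4595 -
[... 231 characters left out ...]
0289 0.02  ]
tape_roll T [181.5 292. ] 0.77 [0.4213 0.3826 0.01  ]
tape_roll T [296.5 248.6] 0.53 [0.5408 0.0391 0.01  ]
tape_roll S [246.5 195.3] 0.7 [0.4229 0.3733 0.01  ]
sample_vial S [268.2 270.5] 0.72 [ 0.4585 -0.053   0.03  ]
sample_vial S [358.3 241.4] 0.65 [0.7176 0.0405 0.03  ]
amber_bottle T [341.9 183.8] 0.66 [ 0.7242 -0.0988  0.05  ]
amber_bottle S [377.3 265.1] 0.57 [ 0.7307 -0.093   0.05  ]
dropper_bottle T [213.2 224. ] 0.4 [0.6186 0.2797 0.035 ]
dropper_bottle S [308.8 199.8] 0.6 [0.6162 0.2757 0.035 ]
tweezers S [334.5 387.3] 0.56 [ 0.5589 -0.397   0.    ]
marker_black T [380.4 196.4] 0.51 [ 0.6909 -0.2161  0.    ]
marker_black S [366.  312.2] 0.59 [ 0.6764 -0.2025  0.    ]
```

```bash
python3 - <<'E'
import cv2
t=cv2.imread('pics/t0.png');s=cv2.imread('pics/s0.png')
cv2.imwrite('pics/t0z.png',cv2.resize(t[200:330,230:450],None,fx=3.6,fy=3.6,interpolation=cv2.INTER_CUBIC))
cv2.imwrite('pics/s0z.png',cv2.resize(s[190:380,200:400],None,fx=3.15,fy=3.15,interpolation=cv2.INTER_CUBIC))
E
```

```text
(no output)
```

View pics/t0.png

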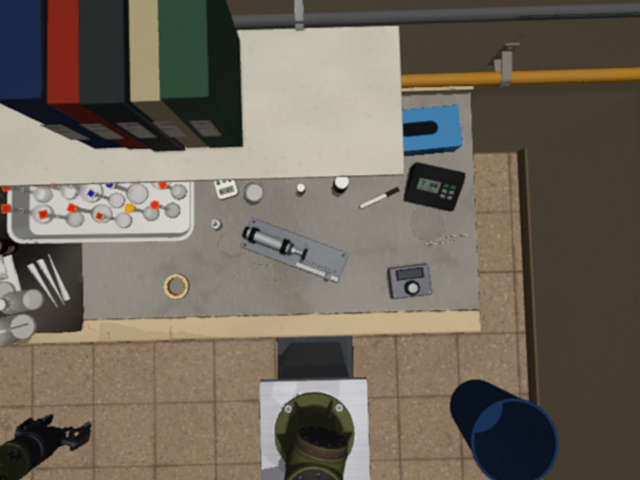

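View pics/s0.png

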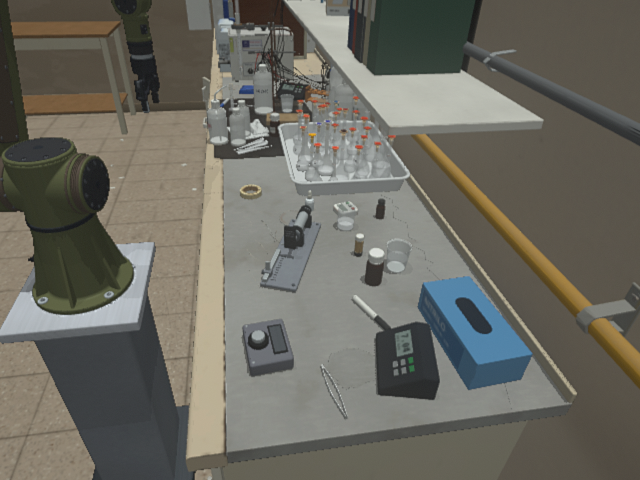

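View pics/t0z.png

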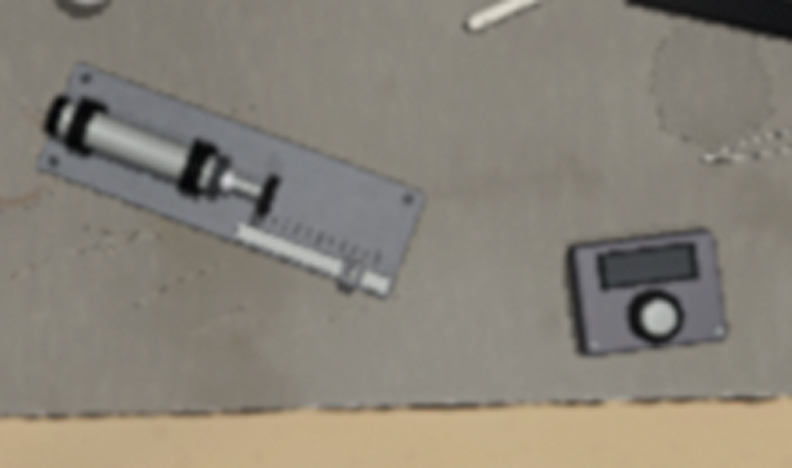

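View pics/s0z.png

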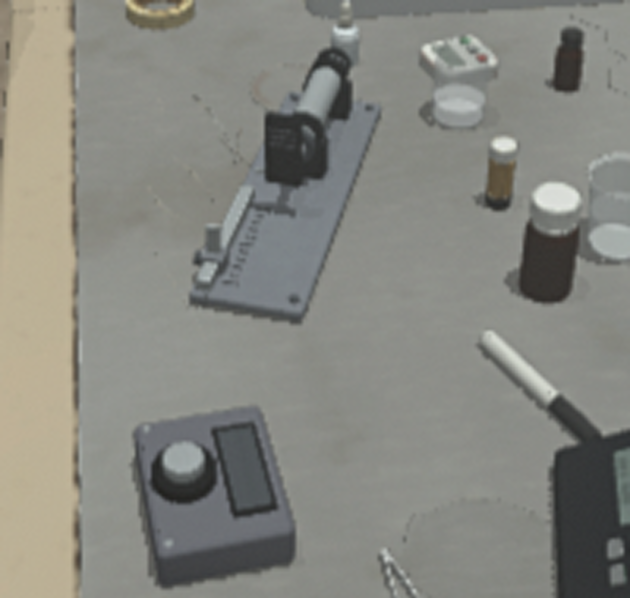

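```bash
python3 - <<'E'
from h import *
np.set_printoptions(precision=4,suppress=True)
T=shot('top');S=shot('side')
zt=lambda u,v:(230+u/3.6-.36,200+v/3.6-.36)
zs=lambda u,v:(200+u/3.15-.34,190+v/3.15-.34)
C=[atz(T,zt(*c),.01)[:2] for c in [(82,62),(426,192),(388,297),(40,170)]]
for i in range(4): 
    d=C[(i+1)%4]-C[i]; print('T',C[i],np.linalg.norm(d),np.degrees(np.arctan2(d[1],d[0])))
C=[atz(S,zs(*c),.01)[:2] for c in [(381,106),(302,317),(190,300)]]
for i in range(2): 
    d=C[(i+1)]-C[i]; print('S',C[i],np.linalg.norm(d),np.degrees(np.arctan2(d[1],d[0])))
print('btn',atz(T,zt(658,316),.059),atz(S,zs(184,462),.059), tri(T,zt(658,316),S,zs(184,462)))
print('tabtop T',atz(T,zt(267,195),.114), atz(T,zt(267,195),.105))
print('tab S topedge', atz(S,zs(283,114),.114))
print('idx',atz(T,zt(350,270),.055),atz(S,zs(212,226),.057))
print('axis pts tube T', atz(T,zt(72,118),.05),atz(T,zt(205,168),.05))
# tab bottom/pointer side
print('ptr S',atz(S,zs(255,207),.055),atz(S,zs(293,210),.055))
E
python3 - <<'E'
import cv2
t=cv2.imread('pics/t0.png');s=cv2.imread('pics/s0.png')
cv2.imwrite('pics/t0y.png',cv2.resize(t[235:290,280:350],None,fx=10,fy=10,interpolation=cv2.INTER_CUBIC))
cv2.imwrite('pics/s0y.png',cv2.resize(s[205:295,255:325],None,fx=6.5,fy=6.5,interpolation=cv2.INTER_CUBIC))
E
```

```text
T [0.6387 0.1682] 0.3038467321280043 -112.21922450538993
T [ 0.5238 -0.1131] 0.09169620323760852 158.42107580016994
T [ 0.4385 -0.0794] 0.3051945364168346 68.5247236624983
T [0.5503 0.2046] 0.09565357941543083 -22.39734246004404
S [0.6364 0.1744] 0.3113142492239664 -111.9608463423989
S [ 0.52   -0.1143] 0.09106146193840993 159.4259824689645
btn [ 0.4211 -0.2899  0.059 ] [ 0.4175 -0.2967  0.059 ] (array([ 0.4191, -0.2911,  0.0527]), np.float64(0.003026590856652))
tabtop T [0.5244 0.0147 0.114 ] [0.5245 0.015  0.105 ]
tab S topedge [0.5221 0.0173 0.114 ]
idx [ 0.4634 -0.0479  0.055 ] [ 0.4565 -0.0499  0.057 ]
axis pts tube T [0.5904 0.1714 0.05  ] [0.5475 0.0657 0.05  ]
ptr S [ 0.4933 -0.0271  0.055 ] [ 0.5234 -0.0352  0.055 ]
```

View pics/t0y.png

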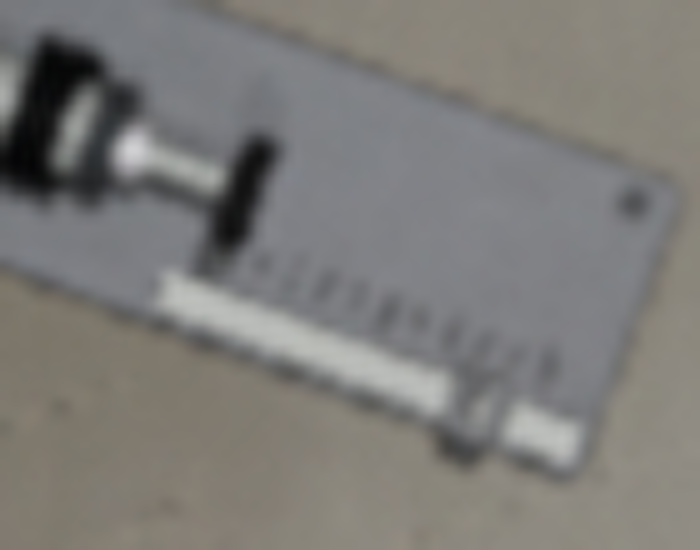

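View pics/s0y.png

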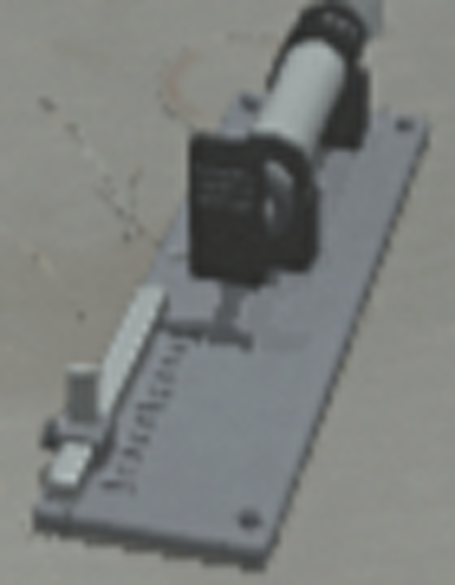

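```bash
cat >> h.py <<'E'
from scipy.spatial.transform import Rotation as Ro
def tool():
    s=env.read_state();q=s['tool_rot'];return s,Ro.from_quat([q[1],q[2],q[3],q[0]]).as_matrix(),np.array(s['eef_pos'])
def go(target,yaw=None):
    s,M,p=tool(); print('t',s['time_s'],'p',np.round(p,4),'F',np.round(s['wrist_force'],1),'g',round(s['grip_width'],3),'q',np.round(s['joint_positions'],3))
    print('shift cm',np.round(100*M.T@(np.array(target)-p),2)); print(np.round(M,3))
E
python3 - <<'E'
from h import *
go([.45,.3,.35])
_,M,p=tool()
for t in ([.42,-.293,.26],[.523,.016,.3]): print(100*M.T@(np.array(t)-np.array([.45,.3,.35])))
y=np.array([.371,.928,0]); print('rod in tool axes',M.T@y, np.degrees(np.arctan2(*(M.T@y)[1:])))
for nm in('top','side'):
    p=shot(nm);print(-np.array(p['R']).T@np.array(p['t']))
E
```

```text
t 1.4 p [0.1337 0.5849 0.4047] F [-0.3 -0.1 -0.2] g 1.0 q [ 1.346  0.313 -0.047  1.21  -0.     1.571]
shift cm [  5.47 -37.18 -20.73]
[[ 0.    -0.975  0.223]
 [ 0.     0.223  0.975]
 [-1.    -0.     0.   ]]
[  8.99696619 -10.29225834 -58.4774659 ]
[  4.99887866 -13.44614658 -26.05882488]
rod in tool axes [ 5.97766809e-05 -1.54831027e-01  9.87346114e-01] -8.912276620667678
[ 0.52067436 -0.021963    1.34440483]
[ 0.40471344 -0.92911244  0.74682882]
```

```bash
python3 -m creep '[[0.078,0,0,0.5,-1.5,-0.8,-1],[0.077,0,0,0.5,-3.5,-1.4,-1],[0,0,0,0.5,-3.6,-1.4,-1],[0,0,0,0.5,-3.6,-1.4,-1],[0,0,0,0.5,-3.6,-1.4,-1],[0,0,0,0.5,-3.6,-1.4,-1],[0,0,0,0.5,-3.6,-1.4,-1],[0,0,0,0.5,-3.6,-1.4,-1],[0,0,0,0.5,-3.6,-1.4,-1],[0,0,0,0.5,-3.6,-1.4,-1],[0,0,0,0.5,-3,-1.4,-1],[0,0,0,0.3,-2.5,-1.5,-1]]' 20
python3 - <<'E'
from h import *
go([.42,-.293,.26])
E
```

```text
time_s: 2.5
eef_pos: [0.4437, 0.2901, 0.3464]
tool_rot: [0.586, -0.396, 0.585, 0.396]
wrist_force: [-0.5, 0.3, 0.1]
grip_width: -0.0
t 2.5 p [0.4437 0.2901 0.3464] F [-0.5  0.3  0.1] g -0.0 q [ 0.579  0.214 -0.313  1.043 -0.     0.96 ]
shift cm [  8.64 -19.48 -55.02]
[[ 0.001 -0.928  0.372]
 [-0.     0.372  0.928]
 [-1.    -0.001  0.   ]]
```

```bash
python3 -m creep '[[0,0,0,0.2,-1,-3,-1],[0,0,0,0.3,-1.35,-3.9,-1],[0,0,0,0.3,-1.35,-3.9,-1],[0,0,0,0.3,-1.35,-3.9,-1],[0,0,0,0.3,-1.35,-3.9,-1],[0,0,0,0.3,-1.35,-3.9,-1],[0,0,0,0.3,-1.35,-3.9,-1],[0,0,0,0.3,-1.35,-3.9,-1],[0,0,0,0.3,-1.35,-3.9,-1],[0,0,0,0.3,-1.35,-3.9,-1],[0,0,0,0.3,-1.35,-3.9,-1],[0,0,0,0.3,-1.35,-3.9,-1]]'
python3 - <<'E'
from h import *
go([.42,-.293,.26])
E
```

```text
time_s: 3.5
eef_pos: [0.4186, -0.1953, 0.3119]
tool_rot: [0.586, -0.397, 0.585, 0.396]
wrist_force: [0.2, 0.1, 0.1]
grip_width: -0.002
t 3.5 p [ 0.4186 -0.1953  0.3119] F [0.2 0.1 0.1] g -0.002 q [-0.437  0.117 -0.514  0.938  0.    -0.057]
shift cm [ 5.2  -3.75 -9.02]
[[ 0.001 -0.929  0.371]
 [-0.     0.371  0.929]
 [-1.    -0.001  0.   ]]
```

```bash
python3 -m creep '[[0,0,0,1,-1,-2.5,-1],[0,0,0,1,-1,-2,-1],[0,0,0,1,-0.7,-1.5,-1],[0,0,0,0.8,-0.3,-0.8,-1],[0,0,0,0,0,0,-1],[0,0,0,0,0,0,-1]]'
python3 - <<'E'
from h import *
go([.42,-.293,.25])
T=shot('top','t1.png');S=shot('side','s1.png')
for p in (T,S):
    print(np.round(proj(p,[.42,-.293,.059]),1))
    f='t1' if p is T else 's1'
    im=cv2.imread(f'pics/{f}.png');u,v=map(int,proj(p,[.42,-.293,.07]))
    cv2.imwrite(f'pics/{f}z.png',cv2.resize(im[v-50:v+40,u-50:u+50],None,fx=5,fy=5,interpolation=cv2.INTER_CUBIC)); print(u-50,v-50)
    s,M,P=tool(); print('tip',proj(p,P+.173*M[:,0]))
E
```

```text
time_s: 4.0
eef_pos: [0.4214, -0.2671, 0.2733]
tool_rot: [0.585, -0.396, 0.586, 0.397]
wrist_force: [-0.1, -0.2, 0.5]
grip_width: 0.001
t 4.0 p [ 0.4214 -0.2671  0.2733] F [-0.1 -0.2  0.5] g 0.001 q [-0.565  0.222 -0.485  0.866  0.001 -0.185]
shift cm [ 2.33 -0.83 -2.46]
[[-0.001 -0.929  0.371]
 [ 0.001  0.371  0.929]
 [-1.     0.002  0.001]]
[413.5 287.8]
364 238
tip [np.float64(407.13373900069536), np.float64(288.4775634253935)]
[259.2 334.9]
208 281
tip [np.float64(258.28037285625277), np.float64(310.8218495767717)]
```

View pics/s1z.png

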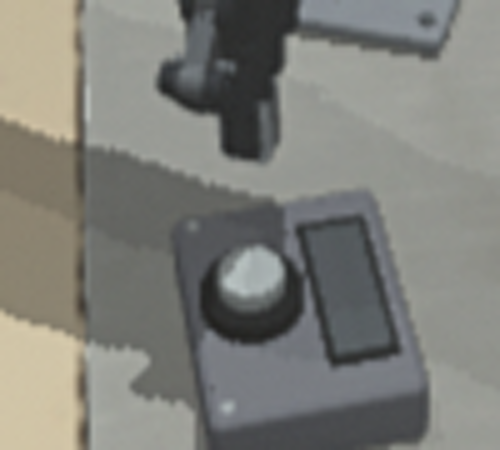

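View pics/t1z.png

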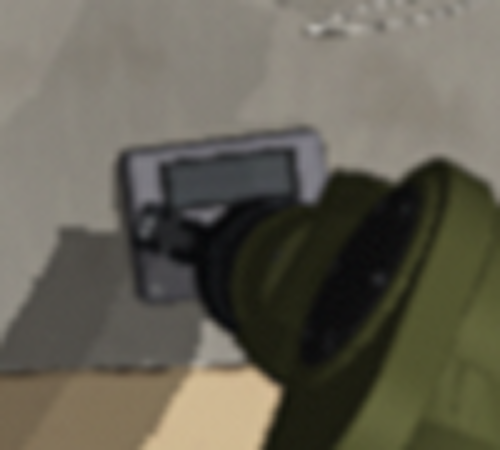

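```bash
python3 -m creep '[[0,0,0,0.7,-0.4,-1.2,-1],[0,0,0,1,-0.4,-1,-1],[0,0,0,1,0,-0.3,-1],[0,0,0,0,0,0,-1]]'
python3 - <<'E'
from h import *
go([.419,-.2945,.225])
E
```

```text
time_s: 4.43
eef_pos: [0.4191, -0.2938, 0.2445]
tool_rot: [0.585, -0.395, 0.586, 0.397]
wrist_force: [-0.6, -0.1, 0.5]
grip_width: 0.002
t 4.4333 p [ 0.4191 -0.2938  0.2445] F [-0.6 -0.1  0.5] g 0.002 q [-0.611  0.276 -0.489  0.809 -0.    -0.231]
shift cm [ 1.95 -0.03 -0.07]
[[-0.002 -0.928  0.372]
 [ 0.002  0.372  0.928]
 [-1.     0.003  0.001]]
```

```bash
python3 -m creep '[[0,0,0,0.7,0,-0.05,-1],[0,0,0,0.5,0,0,-1],[0,0,0,0.4,0,0,-1],[0,0,0,0.2,0,0,-1],[0,0,0,0,0,0,-1],[0,0,0,0,0,0,-1]]'
python3 - <<'E'
from h import *
S=shot('side','s2.png')
im=cv2.imread('pics/s2.png');u,v=map(int,proj(S,[.42,-.293,.07]))
cv2.imwrite(f'pics/s2z.png',cv2.resize(im[v-50:v+40,u-50:u+50],None,fx=5,fy=5,interpolation=cv2.INTER_CUBIC))
go([.419,-.2945,.225])
E
```

```text
time_s: 4.93
eef_pos: [0.4196, -0.2939, 0.2288]
tool_rot: [0.585, -0.396, 0.585, 0.397]
wrist_force: [-2.4, 1.5, 3.3]
grip_width: 0.001
t 4.9833 p [ 0.4196 -0.2939  0.2289] F [-2.2  1.3  4.1] g -0.003 q [-0.611  0.294 -0.507  0.771 -0.    -0.231]
shift cm [ 0.39  0.03 -0.08]
[[-0.    -0.929  0.371]
 [ 0.     0.371  0.929]
 [-1.     0.001  0.   ]]
```

View pics/s2z.png

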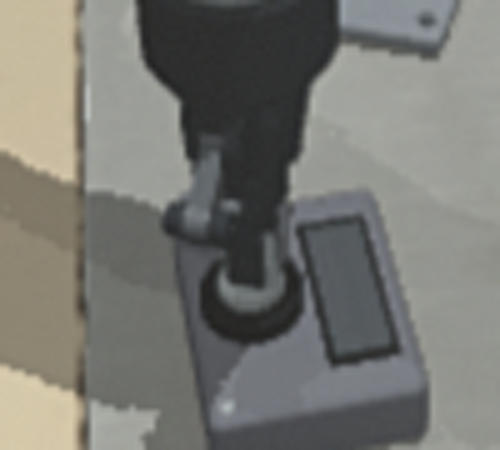

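```bash
python3 -m creep '[[0,0,0,0.3,0,-0.05,-1],[0,0,0,0.2,0,0,-1],[0,0,0,0.1,0,0,-1],[0,0,0,0,0,0,-1]]'
python3 - <<'E'
from h import *
go([.419,-.2945,.225])
E
```

```text
time_s: 5.32
eef_pos: [0.4198, -0.2945, 0.2259]
tool_rot: [0.586, -0.397, 0.585, 0.396]
wrist_force: [-9.8, 7.1, 34.2]
grip_width: 0.003
t 5.3167 p [ 0.4198 -0.2945  0.2259] F [-9.8  7.1 34.2] g 0.003 q [-0.612  0.297 -0.51   0.762  0.001 -0.232]
shift cm [ 0.09  0.07 -0.03]
[[ 0.002 -0.929  0.371]
 [-0.     0.371  0.929]
 [-1.    -0.002  0.   ]]
```

```bash
python3 -m creep '[[0,0,0,0,0,0,-1],[0,0,0,-1,0,0,-1],[0,0,0,-2,0,0,-1],[0,0,0,-2,0,0,-1],[0,0,0,-1.5,0,0,-1]]'
python3 - <<'E'
from h import *
S=shot('side','s3.png')
im=cv2.imread('pics/s3.png');u,v=map(int,proj(S,[.42,-.293,.07]))
cv2.imwrite(f'pics/s3z.png',cv2.resize(im[v-50:v+40,u-50:u+50],None,fx=5,fy=5,interpolation=cv2.INTER_CUBIC))
go([.523,.016,.32])
E
```

```text
time_s: 5.73
eef_pos: [0.42, -0.2948, 0.2891]
tool_rot: [0.586, -0.397, 0.585, 0.396]
wrist_force: [1.5, 0.0, -0.8]
grip_width: 0.002
t 5.7833 p [ 0.4209 -0.2954  0.2916] F [ 0.9 -0.5  2. ] g -0.001 q [-0.612  0.227 -0.431  0.907  0.    -0.232]
shift cm [-2.88  2.04 32.71]
[[ 0.005 -0.929  0.371]
 [-0.003  0.371  0.929]
 [-1.    -0.005 -0.001]]
```

View pics/s3z.png

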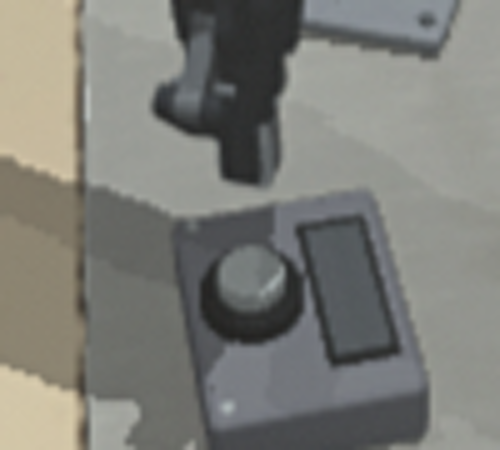

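```bash
python3 -m creep '[[0,0,0,-1,0.2,2.5,0],[0,0,0,-1,0.2,3.5,0],[0,0,0,-0.5,0.2,3.8,0],[0,0,0,-0.3,0.2,3.8,0],[0,0,0,0,0.2,3.8,0],[0,0,0,0,0.2,3.8,0],[0,0,0,0,0.2,3.8,0],[0,0,0,0,0.2,3.5,0],[0,0,0,0,0.2,2.2,0],[0,0,0,0,0.2,1.6,0],[0,0,0,0,0,0,0],[0,0,0,0,0,0,0]]'
python3 - <<'E'
from h import *
go([.523,.016,.258])
S=shot('side','s4.png');T=shot('top','t4.png')
im=cv2.imread('pics/s4.png')
cv2.imwrite(f'pics/s4z.png',cv2.resize(im[170:295,225:355],None,fx=4.5,fy=4.5,interpolation=cv2.INTER_CUBIC))
E
```

```text
time_s: 6.78
eef_pos: [0.5208, 0.0134, 0.3152]
tool_rot: [0.585, -0.397, 0.585, 0.397]
wrist_force: [-0.2, -0.3, -0.2]
grip_width: 0.494
t 6.7833 p [0.5208 0.0134 0.3152] F [-0.2 -0.3 -0.2] g 0.494 q [ 0.026  0.222 -0.379  0.97  -0.     0.404]
shift cm [ 5.72 -0.11  0.32]
[[-0.    -0.929  0.369]
 [-0.     0.369  0.929]
 [-1.     0.    -0.   ]]
```

View pics/s4z.png

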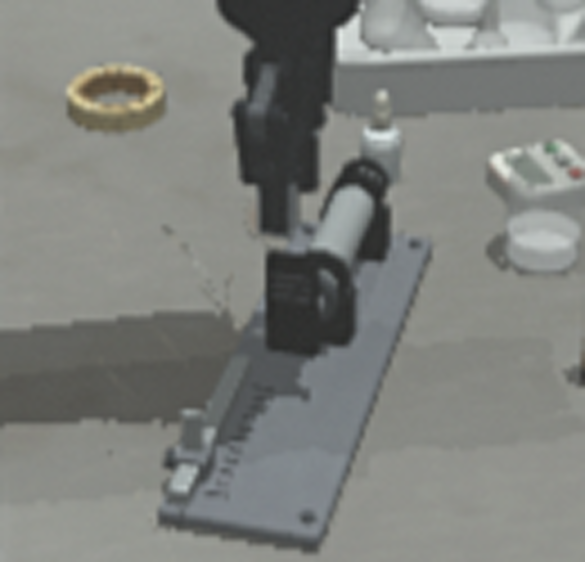

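View pics/t4.png

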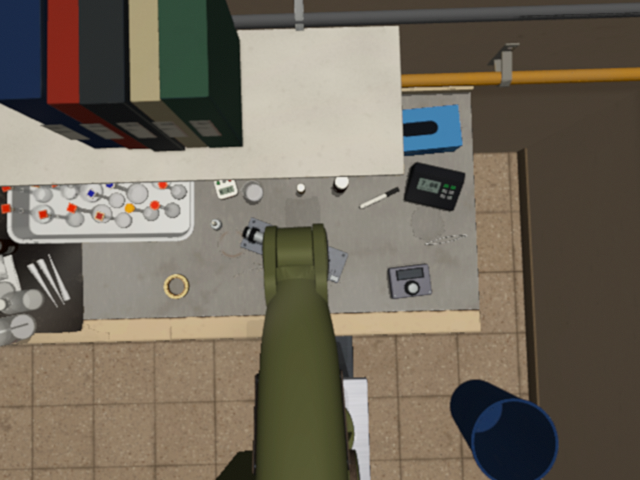

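```bash
python3 -m creep '[[0,0,0,1.5,-0.1,0.3,0],[0,0,0,1.5,0,0,0],[0,0,0,1,0,0,0],[0,0,0,0,0,0,0],[0,0,0,0,0,0,0]]'
python3 - <<'E'
from h import *
go([.523,.016,.256])
S=shot('side','s5.png')
im=cv2.imread('pics/s5.png')
cv2.imwrite(f'pics/s5z.png',cv2.resize(im[180:280,245:345],None,fx=6,fy=6,interpolation=cv2.INTER_CUBIC))
for X in ([.523,.016,.114],[.523,.016,.099]): print(proj(S,X))
E
```

```text
time_s: 7.3
eef_pos: [0.5223, 0.0144, 0.2753]
tool_rot: [0.585, -0.396, 0.586, 0.397]
wrist_force: [-0.4, -1.0, 0.3]
grip_width: 0.499
t 7.3 p [0.5223 0.0144 0.2753] F [-0.4 -1.   0.3] g 0.499 q [ 0.028  0.261 -0.428  0.883 -0.     0.409]
shift cm [ 1.93 -0.01  0.17]
[[-0.002 -0.928  0.372]
 [-0.     0.372  0.928]
 [-1.     0.001 -0.001]]
[np.float64(289.91665209161283), np.float64(226.09331442806115)]
[np.float64(289.9354057208379), np.float64(230.91947443790102)]
```

View pics/s5z.png

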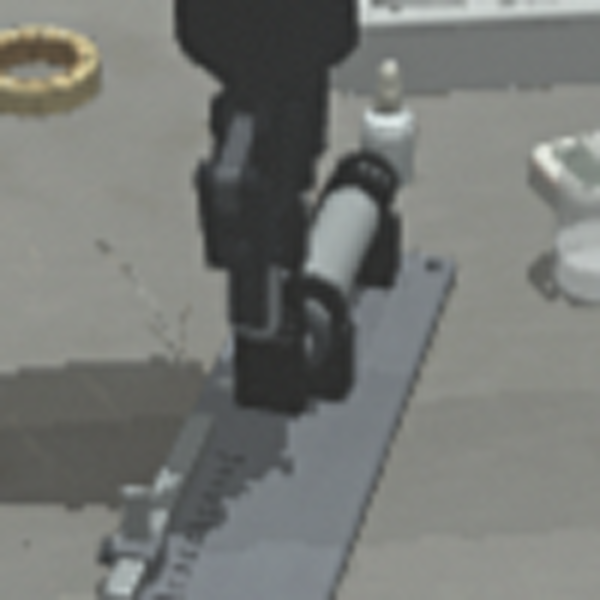

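```bash
python3 -m creep '[[0,0,0,0.8,0,0.15,0],[0,0,0,0.8,0,0,0],[0,0,0,0.35,0,0,0],[0,0,0,0,0,0,0],[0,0,0,0,0,0,-0.3],[0,0,0,0,0,0,-0.5],[0,0,0,0,0,0,-0.6]]' 30
python3 - <<'E'
from h import *
go([.523,.016,.256])
S=shot('side','s6.png')
im=cv2.imread('pics/s6.png')
cv2.imwrite(f'pics/s6z.png',cv2.resize(im[180:280,245:345],None,fx=6,fy=6,interpolation=cv2.INTER_CUBIC))
E
```

```text
time_s: 7.93
eef_pos: [0.5235, 0.0167, 0.2565]
tool_rot: [0.586, -0.397, 0.585, 0.397]
wrist_force: [0.3, -0.5, 0.7]
grip_width: 0.202
t 7.9333 p [0.5235 0.0167 0.2565] F [ 0.3 -0.5  0.7] g 0.202 q [ 0.032  0.281 -0.449  0.84  -0.     0.412]
shift cm [ 0.05  0.02 -0.08]
[[ 0.    -0.929  0.371]
 [-0.     0.371  0.929]
 [-1.    -0.     0.   ]]
```

View pics/s6z.png

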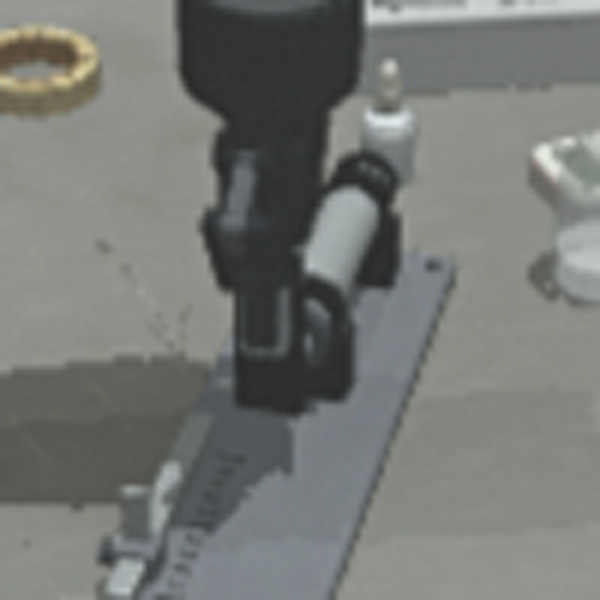

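Fingers straddle the tab (opening 0.20 ≈ 17 mm, no contact force). Close.

```bash
python3 -m creep '[[0,0,0,0,0,0,-0.75],[0,0,0,0,0,0,-0.85],[0,0,0,0,0,0,-1],[0,0,0,0,0,0,-1],[0,0,0,0,0,0,-1]]' 40
python3 - <<'E'
from h import *
go([.523,.016,.256])
S=shot('side')
T=shot('top')
for n in('pointer_tip','index_tip','tab_grip'):
    for p in (S,T):
        for b in env.boxes_of(n,p)[:3]: print(n,np.round(b['centre'],1),round(b['confidence'],2))
u=np.array([-.371,-.928])
# rest-image estimates of travel: top image 10x pixels
zt=lambda a,b:(280+a/10-.45,235+b/10-.45)
P=atz(T,zt(213,255),.055);I=atz(T,zt(487,385),.055);print('T',P,I,(I-P)[:2]@u, 'perp',(I-P)[:2]@np.array([-.928,.371]))
I2=atz(S,(255+82/6.5,205+365/6.5),.057);print('S idx',I2)
print('tab along', np.array([.523,.016])@u, 'I',I[:2]@u,I2[:2]@u)
E
```

```text
time_s: 8.4
eef_pos: [0.5227, 0.0147, 0.2566]
tool_rot: [0.584, -0.398, 0.587, 0.394]
wrist_force: [-5.2, -10.8, 5.9]
grip_width: 0.108
t 8.4 p [0.5227 0.0147 0.2566] F [ -5.2 -10.8   5.9] g 0.108 q [ 0.03   0.28  -0.45   0.842 -0.006  0.412]
shift cm [0.06 0.02 0.13]
[[-0.001 -0.928  0.373]
 [-0.006  0.373  0.928]
 [-1.    -0.001 -0.006]]
pointer_tip [289.4 245.7] 0.74
index_tip [324.8 276.8] 0.47
tab_grip [289.5 241.4] 0.67
T [0.50699339 0.02538675 0.055     ] [ 0.46785863 -0.05201932  0.055     ] 0.0863518222949064 perp 0.007599404920703447
S idx [ 0.45823291 -0.04907333  0.057     ]
tab along -0.208881 I -0.12530162400322675 -0.12446436023673688
```

```bash
python3 -m creep '[[0,0,0,0,0,-0.3,-1],[0,0,0,0,0,-0.5,-1],[0,0,0,0,0,-0.6,-1],[0,0,0,0,0,-0.6,-1],[0,0,0,0,0,-0.6,-1],[0,0,0,0,0,-0.6,-1],[0,0,0,0,0,-0.6,-1],[0,0,0,0,0,-0.6,-1],[0,0,0,0,0,-0.6,-1],[0,0,0,0,0,-0.5,-1],[0,0,0,0,0,-0.4,-1],[0,0,0,0,0,0,-1]]' 60
python3 - <<'E'
from h import *
go([.523,.016,.256])
S=shot('side','s7.png');T=shot('top','t7.png')
for n in('pointer_tip','index_tip','tab_grip'):
    for p in (S,T):
        for b in env.boxes_of(n,p)[:3]: print(n,np.round(b['centre'],1),round(b['confidence'],2))
im=cv2.imread('pics/s7.png')
cv2.imwrite(f'pics/s7z.png',cv2.resize(im[220:295,240:320],None,fx=8,fy=8,interpolation=cv2.INTER_CUBIC))
s,M,P=tool(); g=P+.155*M[:,0]; g[2]=.055; pt=g+.026*np.array([-.928,.371,0]); print(pt,proj(S,pt))
print('travel',(P[:2]-[.5227,.0147])@np.array([-.371,-.928]))
E
```

```text
time_s: 9.8
eef_pos: [0.5016, -0.038, 0.2566]
tool_rot: [0.586, -0.396, 0.584, 0.397]
wrist_force: [1.5, 8.6, 2.5]
grip_width: 0.108
t 9.8 p [ 0.5016 -0.038   0.2566] F [1.5 8.6 2.5] g 0.108 q [-0.077  0.246 -0.498  0.826  0.003  0.303]
shift cm [0.08 0.01 5.81]
[[ 0.001 -0.929  0.371]
 [ 0.003  0.371  0.929]
 [-1.    -0.     0.004]]
pointer_tip [285.8 254.4] 0.65
index_tip [268.5 267.4] 0.66
index_tip [373.8 263.8] 0.64
tab_grip [283.8 252.4] 0.53
tab_grip [379.5 198.2] 0.31
[ 0.47783755 -0.02731294  0.055     ] [np.float64(274.58143533528624), np.float64(255.91809646086696)]
travel 0.056203396855868275
```

View pics/s7z.png

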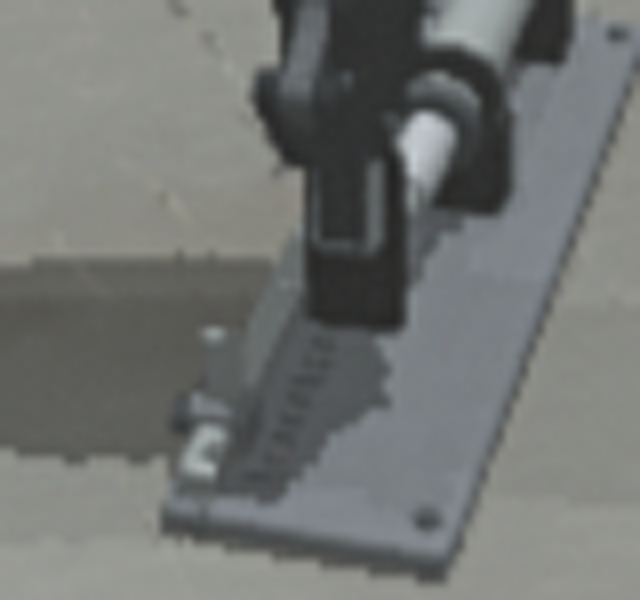

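View pics/t7.png

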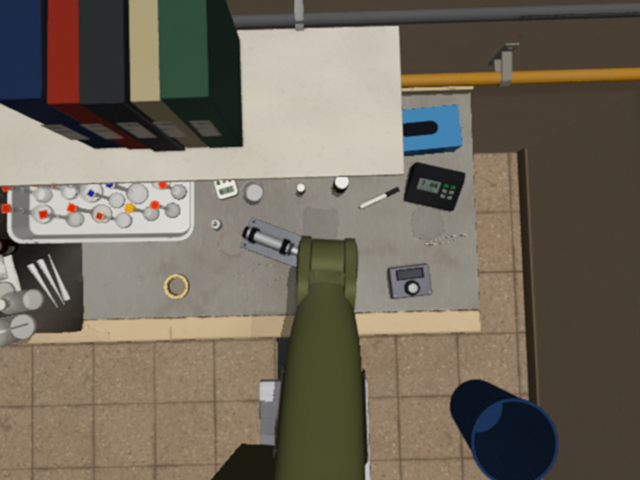

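```bash
cat > ov.py <<'E'
from h import *
T=shot('top');S=shot('side')
u=np.array([-.371,-.928,0]);w=np.array([-.928,.371,0])
g0=np.array([.5225,.0138,0])
def over(f,p,x0,y0,x1,y1,k,out,ss,pts):
    im=cv2.imread('pics/'+f)
    z=cv2.resize(im[y0:y1,x0:x1],None,fx=k,fy=k,interpolation=cv2.INTER_LANCZOS4)
    z=cv2.convertScaleAbs(z,alpha=1.5,beta=-20)
    for X,c in pts:
        a,b=proj(p,X); q=(int((a+.5-x0)*k),int((b+.5-y0)*k)); cv2.circle(z,q,2,c,-1)
    cv2.imwrite('pics/'+out,z)
pts=[(g0+w*.028+u*s+[0,0,.055],c) for s,c in ((.065,(0,0,255)),(.07,(0,255,255)),(.075,(0,255,0)),(.08,(255,0,0)),(.085,(255,0,255)))]
pts+=[(g0+w*d+[0,0,.114],(0,128,255)) for d in(-.016,.016)]+[(g0+w*.026+[0,0,.055],(255,255,0))]
if __name__=='__main__':
    over('t0.png',T,285,235,345,285,12,'ovt.png',0,pts)
    over('s0.png',S,250,215,305,280,9,'ovs.png',0,pts)
E
python3 ov.py
```

```text
(no output)
```

View pics/ovt.png

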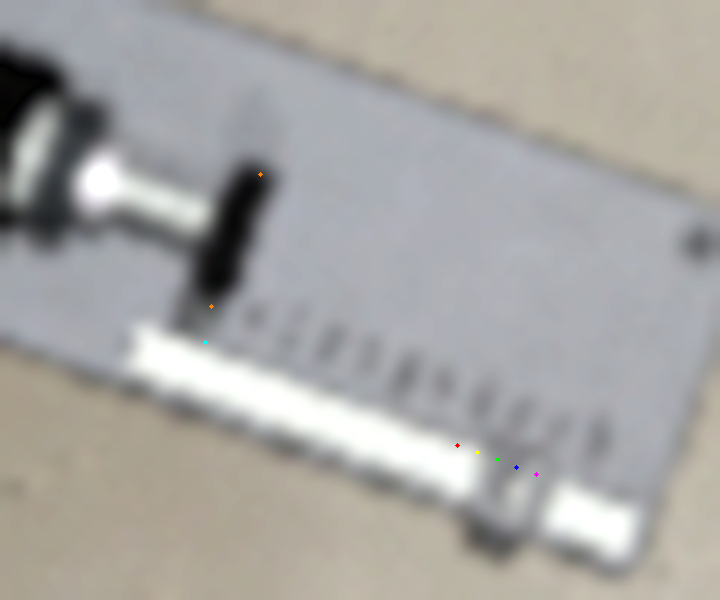

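View pics/ovs.png

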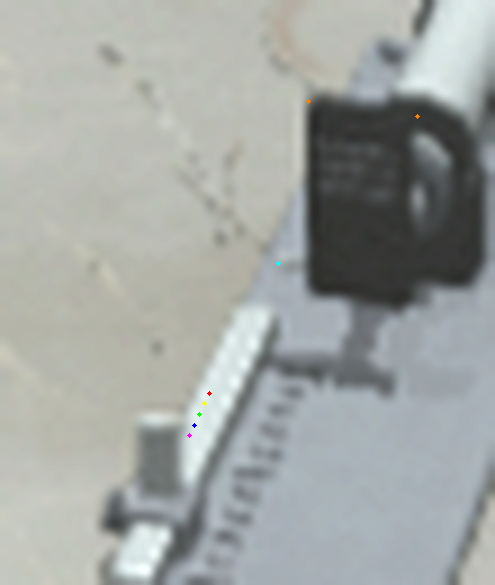

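```bash
python3 -m creep '[[0,0,0,0,0,-0.3,-1],[0,0,0,0,0,-0.4,-1],[0,0,0,0,0,-0.4,-1],[0,0,0,0,0,-0.4,-1],[0,0,0,0,0,-0.3,-1],[0,0,0,0,0,-0.2,-1],[0,0,0,0,0,0,-1],[0,0,0,0,0,0,-1]]'
cat > chk.py <<'E'
import sys; from ov import *
n=sys.argv[1]
go([.523,.016,.256])
s,M,P=tool(); g=P+.155*M[:,0]; print('travel',(g-g0)@u,'perp',(g-g0)@w)
L=[shot('side',f's{n}.png')['pixels'].astype(float) for _ in range(3)]
m=np.mean(L,0).clip(0,255).astype(np.uint8)[...,::-1]
cv2.imwrite(f'pics/s{n}.png',m)
gg=g.copy();gg[2]=0
print('pointer px',proj(S,gg+w*.026+[0,0,.055]))
over(f's{n}.png',S,250,240,300,290,12,f's{n}o.png',0,[])
over(f's{n}.png',S,250,240,300,290,12,f's{n}p.png',0,[(gg+w*.026+[0,0,.055],(255,255,0))]+pts[:5])
E
python3 chk.py 8
```

```text
time_s: 10.97
eef_pos: [0.4943, -0.0559, 0.2566]
tool_rot: [0.587, -0.396, 0.584, 0.398]
wrist_force: [2.5, 10.2, 2.7]
grip_width: 0.11
t 11.0667 p [ 0.4944 -0.0558  0.2566] F [2.  9.9 2. ] g 0.112 q [-0.114  0.236 -0.51   0.823  0.005  0.265]
shift cm [ 0.09 -0.    7.73]
[[ 0.002 -0.929  0.37 ]
 [ 0.005  0.37   0.929]
 [-1.     0.     0.005]]
travel 0.07424240984378161 perp 0.0003068909663617914
pointer px [np.float64(272.3885577762944), np.float64(260.4881883308004)]
```

View pics/s8o.png

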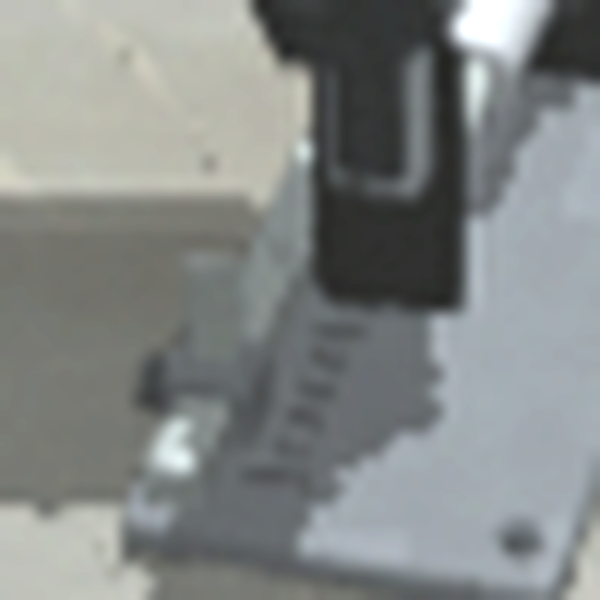

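View pics/s8p.png

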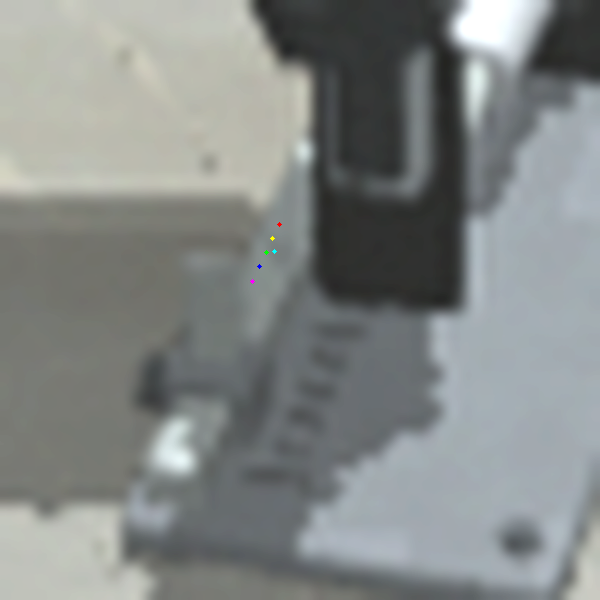

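```bash
python3 - <<'E'
import cv2,numpy as np
def en(f,o,x0,y0,x1,y1,k):
    im=cv2.imread('pics/'+f)[y0:y1,x0:x1].astype(np.float32)
    g=cv2.resize(im,None,fx=k,fy=k,interpolation=cv2.INTER_CUBIC).clip(0,255).astype(np.uint8)
    l=cv2.cvtColor(g,cv2.COLOR_BGR2GRAY)
    l=((l.astype(float)-60)*255/110).clip(0,255).astype(np.uint8)
    l=cv2.createCLAHE(3,(3,3)).apply(l)
    cv2.imwrite('pics/'+o,l)
en('s8.png','e8.png',258,248,288,278,20)
en('s0.png','e0.png',258,230,300,275,13)
E
```

```text
(no output)
```

View pics/e8.png

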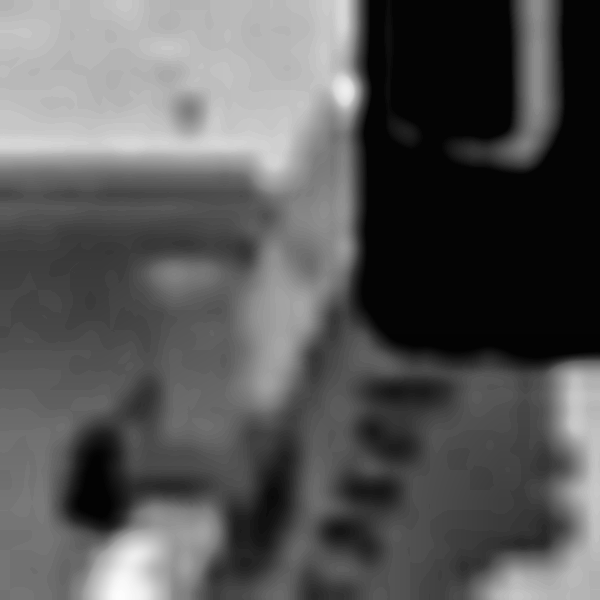

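View pics/e0.png

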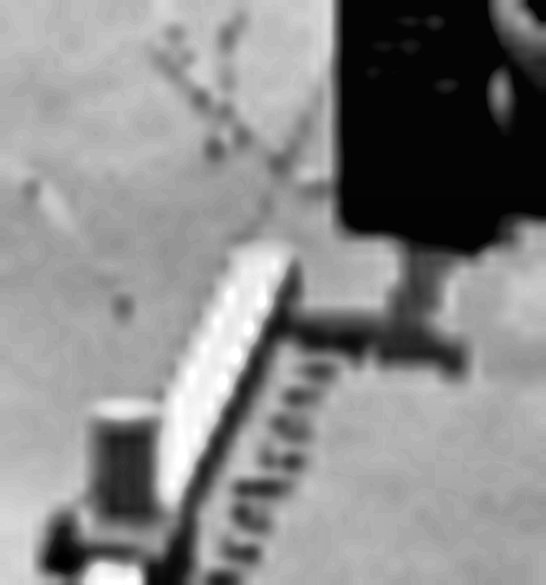

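```bash
python3 -m creep '[[0,0,0,0,0,-0.15,-1],[0,0,0,0,0,-0.2,-1],[0,0,0,0,0,-0.15,-1],[0,0,0,0,0,0,-1],[0,0,0,0,0,0,-1],[0,0,0,0,0,0,-1]]'
python3 chk.py 9;  python3 - <<'E'
import cv2,numpy as np
def en(f,o,x0,y0,x1,y1,k):
    im=cv2.imread('pics/'+f)[y0:y1,x0:x1].astype(np.float32)
    g=cv2.resize(im,None,fx=k,fy=k,interpolation=cv2.INTER_CUBIC).clip(0,255).astype(np.uint8)
    l=cv2.cvtColor(g,cv2.COLOR_BGR2GRAY)
    l=((l.astype(float)-60)*255/110).clip(0,255).astype(np.uint8)
    l=cv2.createCLAHE(3,(3,3)).apply(l)
    cv2.imwrite('pics/'+o,l)
en('s9.png','e9.png',258,248,288,278,20)
E
```

```text
time_s: 11.72
eef_pos: [0.4925, -0.0603, 0.2566]
tool_rot: [0.587, -0.396, 0.584, 0.398]
wrist_force: [1.9, 10.2, 2.3]
grip_width: 0.111
t 11.8167 p [ 0.4925 -0.0603  0.2566] F [ 2.2 10.3  2.1] g 0.107 q [-0.123  0.234 -0.513  0.823  0.005  0.255]
shift cm [ 0.1  -0.01  8.21]
[[ 0.002 -0.929  0.37 ]
 [ 0.005  0.37   0.929]
 [-1.     0.     0.005]]
travel 0.07907514056997425 perp 0.0003631956328437439
pointer px [np.float64(271.8224083088677), np.float64(261.6372520074967)]
```

View pics/e9.png

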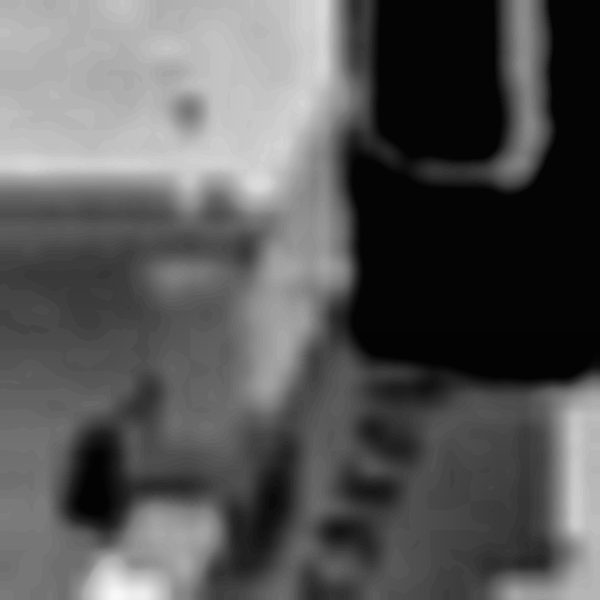

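View pics/s9o.png

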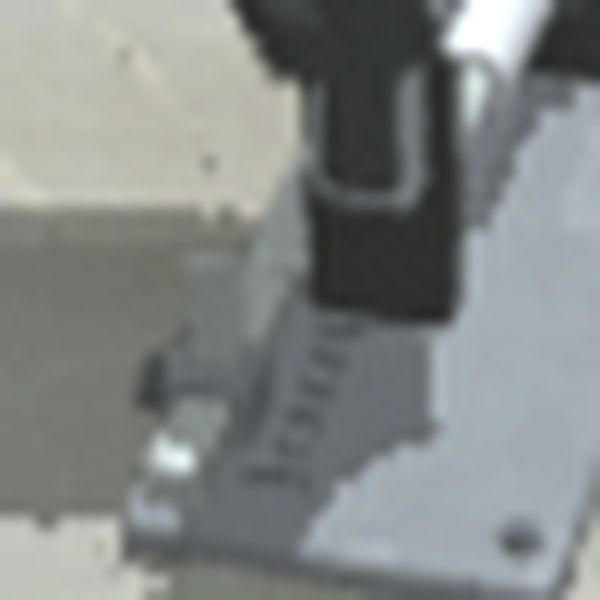

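```bash
cat > rect.py <<'E'
from ov import *
def rect(f,p,z,out,s0,s1,a0,a1,k=8):
    im=cv2.imread('pics/'+f).astype(np.float32)
    ss=np.arange(s0,s1,1/k);aa=np.arange(a0,a1,1/k)
    mx=np.zeros((len(aa),len(ss)),np.float32);my=mx.copy()
    for i,a in enumerate(aa):
        for j,s in enumerate(ss):
            mx[i,j],my[i,j]=proj(p,g0+u*s/1e3-w*a/1e3+[0,0,z])
    r=cv2.remap(im,mx,my,cv2.INTER_CUBIC).clip(0,255).astype(np.uint8)
    r=cv2.convertScaleAbs(r,alpha=1.4,beta=-20)
    for s in range(s0,s1,5): cv2.line(r,((s-s0)*k,0),((s-s0)*k,6 if s%10 else 14),(0,0,255),1)
    for a in range(a0,a1,5): cv2.line(r,(0,(a-a0)*k),(6 if a%10 else 14,(a-a0)*k),(0,0,255),1)
    return r
E
python3 - <<'E'
from rect import *
a=rect('t0.png',T,.057,'',60,100,-55,-15);b=rect('s0.png',S,.057,'',60,100,-55,-15)
cv2.imwrite('pics/r1.png',np.hstack([a,b]))
a=rect('t0.png',T,.114,'',-20,20,-30,20);b=rect('s0.png',S,.055,'',-20,20,-40,10)
cv2.imwrite('pics/r2.png',np.hstack([a,b]))
E
```

```text
(no output)
```

View pics/r1.png

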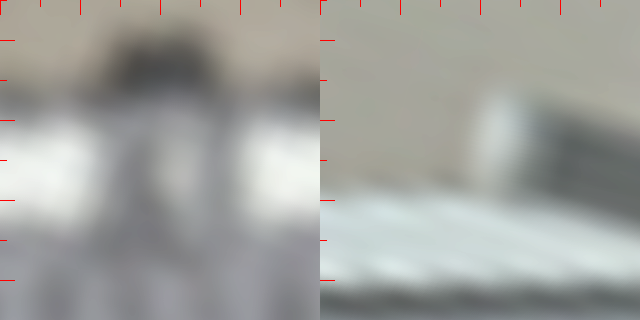

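View pics/r2.png

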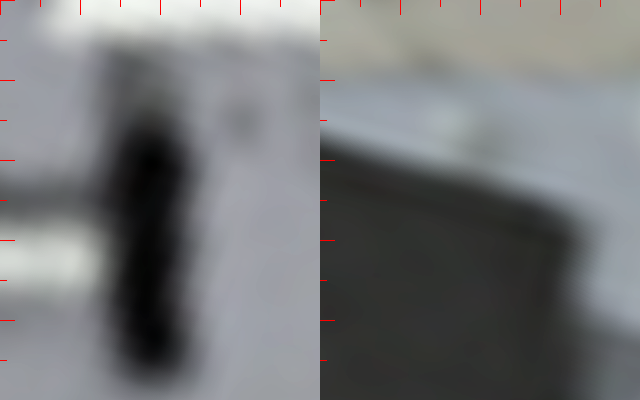

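```bash
python3 - <<'E'
from h import *
p=shot('side');t=shot('top')
from ov import g0,u,w
im=cv2.imread('pics/s0.png')
print(im[256:272,262:274].mean(2).round().astype(int))
for s in (.078,.08,.082,.084): print(s,np.round(proj(p,g0+u*s+w*.036+[0,0,.057]),2),np.round(proj(p,g0+u*s+w*.028+[0,0,.055]),2))
print(im[238:250,276:290].mean(2).round().astype(int))
print(np.round(proj(p,g0+w*.026+[0,0,.055]),2),np.round(proj(p,g0+w*.018+[0,0,.055]),2))
i2=cv2.imread('pics/s9.png'); print(i2[256:268,264:280].mean(2).round().astype(int))
E
```

```text
[[132 132 131 132 129 131 131 130 130 127 132 165]
 [132 132 130 131 130 130 130 131 130 131 144 166]
 [132 132 131 131 131 131 131 130 128 130 166 166]
 [132 133 131 131 129 131 130 129 130 143 168 164]
 [132 132 130 132 132 134 132 128 125 163 165 165]
 [133 132 134 141 156 160 154 143 141 167 166 166]
 [133 132 131 120 118 122 115 113 132 166 166 164]
 [133 132 131 107  89  88  87  98 141 166 168 161]
 [133 134 130 108  87  88  88 100 146 167 167 142]
 [134 136 133 108  91  89  89 101 146 170 163 103]
 [136 137 133 107  90  89  89 100 148 168 143  90]
 [138 138 131  99  89  89  88 102 148 165 112  95]
 [138 134 121 105  86  89  88  96 133 142  99 110]
 [119 116 137 114  91  90  89  94 115 121  96 126]
 [ 93  97 135 125 118 117 110 113 120 112  91 125]
 [ 78  89 117 123 123 125 125 126 123  92  91 129]]
0.078 [268.25 260.15] [271.33 261.26]
0.08 [268.02 260.63] [271.1  261.74]
0.082 [267.79 261.11] [270.87 262.22]
0.084 [267.55 261.59] [270.65 262.7 ]
[[135 136 135 135 133 128 128 126  55  44  49  49  48  48]
 [127 136 134 134 130 121 130 124  54  45  48  49  49  49]
 [115 125 134 
[... 713 characters left out ...]
 105 102  68  42  47  53  58]
 [ 93  93  96 107  93  95 108 108 107 105 104  79  44  43  44  45]
 [ 94  94  93  93  93  93  93  98 105 105 105  84  45  42  43  44]
 [ 88  90  89  88  89  87  84 104 106 105 104  83  45  42  45  44]
 [ 88  94 101 100  97  93  92 107 108 105 107  92  48  43  44  46]
 [ 87  92  96  94  93  92  97 105 103  98  95  82  46  43  44  44]
 [ 86  88  90  90  90  93 101 106 105 101  83  68  44  44  45  44]
 [ 88  88  90  90  91  92  99 106 106  99  81  68  44  42  43  44]
 [ 88  88  90  90  91  91  98 106 106  86  83  81  59  50  47  46]
 [ 88  87  91  90  91  91  98 107 100  83  85  87  81  79  76  68]
 [ 88  80  89  90  92  92  99 105  90  83  86  86  78  72  71  69]]
```

```bash
python3 -m creep '[[0,0,0,0,0,-0.1,-1],[0,0,0,0,0,-0.15,-1],[0,0,0,0,0,-0.07,-1],[0,0,0,0,0,0,-1],[0,0,0,0,0,0,-1],[0,0,0,0,0,0,-1]]'
python3 chk.py 10; python3 - <<'E'
from ov import *
i2=cv2.imread('pics/s10.png'); print(i2[256:268,264:280].mean(2).round().astype(int))
i3=cv2.imread('pics/t0.png').mean(2).round().astype(int); print(i3[268:284,318:334])
for s in (.079,.081,.083): print(s,[np.round(proj(T,g0+u*s+w*a+[0,0,.057]),2) for a in (.028,.034,.04)])
print(i3[246:264,298:312]); print([np.round(proj(T,g0+w*a+[0,0,z]),2) for a,z in ((-.016,.114),(0,.114),(.016,.114),(.021,.056),(.026,.056))])
E
```

```text
time_s: 12.77
eef_pos: [0.4913, -0.0632, 0.2566]
tool_rot: [0.587, -0.396, 0.584, 0.398]
wrist_force: [0.9, 11.0, 2.3]
grip_width: 0.103
t 12.8667 p [ 0.4914 -0.0632  0.2565] F [ 2.2 10.4  2.2] g 0.107 q [-0.13   0.233 -0.515  0.822  0.005  0.249]
shift cm [ 0.1  -0.01  8.53]
[[ 0.002 -0.929  0.37 ]
 [ 0.005  0.37   0.929]
 [-1.     0.     0.005]]
travel 0.08219811442234395 perp 0.00037513960275532
pointer px [np.float64(271.4638558811406), np.float64(262.3855071150324)]
[[137 137 137 136 137 136 136 135 125 110 100  58  69  72  62  56]
 [138 137 137 137 136 136 139 134 113 106 100  56  52  63  60  66]
 [110 110 109 109 108 115 134 125 108 105 101  55  42  47  49  53]
 [ 93  94  93  92  92  95 108 107 106 105 103  56  42  43  44  45]
 [ 88  88  89  89  93  86  85 104 106 106 103  56  42  44  44  46]
 [ 87  95 102 100  99  92  91 105 106 106 103  55  41  44  45  45]
 [ 87  91  96  95  93  92  96 101  97 101 100  62  44  43  45  45]
 [ 88  88  90  90  91  92 101 104 102 100  86  62  44  44  46  46]
 [ 88  88  90  90  91  93  99 106 106  98  80  59  42  44  45  45]
 [ 89  88  91  90  90
[... 1988 characters left out ...]
5  63  29  21  44  95 127 132 130 129 131]
 [ 96  85  78  61  39  24  27  61 104 128 132 130 129 130]
 [120 110  89  53  27  22  36  83 120 131 130 130 130 130]
 [128 124  98  52  24  21  41  94 127 132 130 129 130 130]
 [129 123  94  49  24  23  53 102 128 133 131 130 130 130]
 [127 113  85  58  40  50  86 116 128 130 130 130 129 129]
 [125 105  81  73  66  84 114 119 116 123 128 124 123 129]
 [125  99  78  84  88 104 123 114 108 123 127 121 122 129]
 [139 108  90  93 105 118 127 121 119 125 122 120 126 126]
 [172 161 143 124 122 122 122 124 127 127 116 115 126 120]]
[array([306.19, 249.02]), array([304.16, 254.51]), array([302.12, 260.  ]), array([302.2 , 261.41]), array([301.59, 263.05])]
```

View pics/s10o.png

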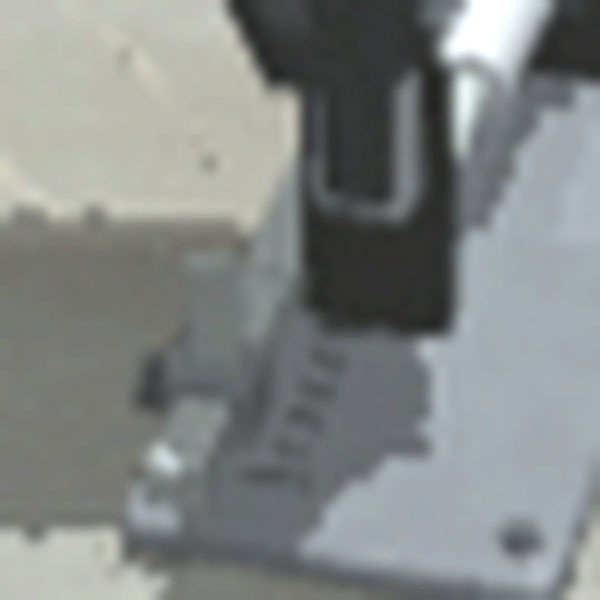

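```bash
python3 -m creep '[[0,0,0,0,0,-0.06,-1],[0,0,0,0,0,-0.06,-1],[0,0,0,0,0,0,-1],[0,0,0,0,0,0,-1],[0,0,0,0,0,0,-1],[0,0,0,0,0,0,-1],[0,0,0,0,0,0,-1],[0,0,0,0,0,0,-1],[0,0,0,0,0,0,-1],[0,0,0,0,0,0,-1]]'
python3 chk.py 11; python3 - <<'E'
from ov import *
i2=cv2.imread('pics/s11.png'); print(i2[256:268,264:280].mean(2).round().astype(int))
B=env.boxes_of
for n in('index_tip','pointer_tip','zero_button_top'): print(n,[(np.round(b['centre'],1),round(b['confidence'],2)) for b in B(n,shot('side'))[:2]])
cv2.imwrite('pics/s11b.png',cv2.imread('pics/s11.png'))
print(env.read_state()['joint_vel'])
E
```

```text
time_s: 13.95
eef_pos: [0.4909, -0.0643, 0.2565]
tool_rot: [0.587, -0.396, 0.584, 0.398]
wrist_force: [2.1, 11.5, 2.3]
grip_width: 0.107
t 14.05 p [ 0.4909 -0.0643  0.2566] F [ 1.5 11.7  1.7] g 0.109 q [-0.132  0.232 -0.516  0.822  0.005  0.247]
shift cm [ 0.1  -0.01  8.65]
[[ 0.002 -0.929  0.37 ]
 [ 0.005  0.37   0.929]
 [-1.     0.     0.005]]
travel 0.08334599881399683 perp 0.00036950319923421255
pointer px [np.float64(271.33551576908485), np.float64(262.66198834316515)]
[[137 137 137 136 136 136 136 135 125 109 100  56  71  56  55  51]
 [138 137 137 136 136 138 138 134 113 106 100  49  55  59  74  73]
 [110 109 109 108 114 137 136 124 108 106 101  53  44  48  59  59]
 [ 92  93  93  92  96 109 109 106 106 106 102  56  41  43  45  45]
 [ 88  90  94  94  93  87  86 104 105 106 103  56  44  44  44  45]
 [ 88  94 103 102  99  91  92 106 104 100 104  53  41  44  45  45]
 [ 88  91  96  95  93  92  97 102 101 107 114  58  42  44  45  45]
 [ 87  88  91  90  90  93 101 105 101 102  98  55  42  45  45  45]
 [ 88  88  90  91  91  92  99 106 105  98  83  51  44  44  45  46]
 [ 89  89  90  90  91  91  98 107 105  86  81  57  42  43  44  45]
 [ 89  87  91  90  91  91  98 107 100  82  83  68  50  43  44  44]
 [ 87  80  90  91  91  92 100 106  90  84  86  83  68  59  58  53]]
index_tip [(array([267.3, 269.3]), 0.65)]
pointer_tip [(array([284.6, 258.5]), 0.77)]
zero_button_top [(array([257.8, 337.5]), 0.62)]
[-9.85287373e-04 -8.54338048e-04  1.52044143e-04 -9.56569404e-04
  4.07456146e-05  3.23598211e-05]
```

View pics/s11.png

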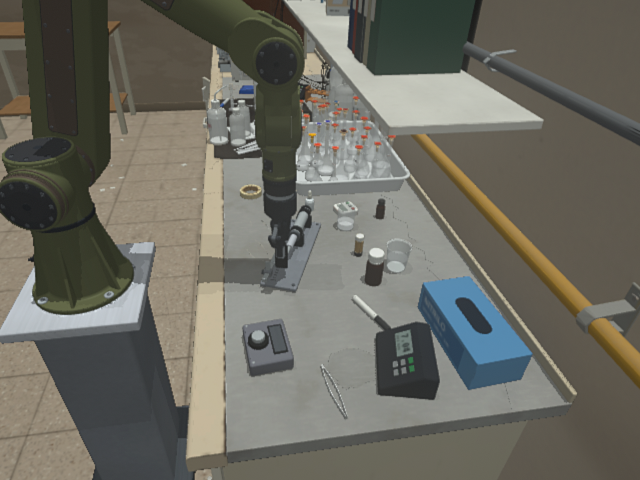

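View pics/s11o.png

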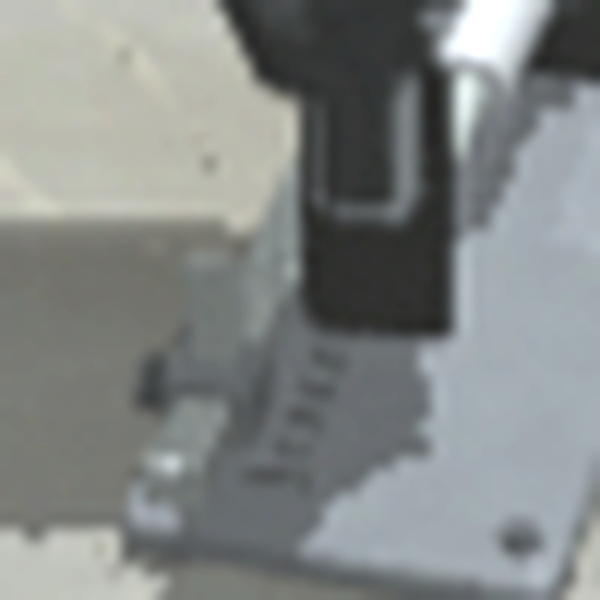

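```bash
python3 -c "
from rig import env
print(env.close_job())"
```

```text
the job is handed in; nothing more can be done
None
```

The zero button was pressed and released, and the rod was drawn to the index and is being held there. I have handed the job in, at about 14 s on the clock. No verdict is reported.

- **Button:** I pressed it with closed fingers until the wrist force reached 34 N, well past the 5 N needed to hold it fully down. The next side picture showed it back up.
- **Rod:** I gripped the tab front and back at 60 N and drew the rod out in steps to 83.3 mm. It was never past that point. It was still at hand-in, with a spring pull of about 11.5 N on the wrist.
- **Alignment:** The estimates of where the index tip lies did not fully agree:
  - Rough early readings from both cameras gave about 79 to 82 mm.
  - Finer pixel checks gave about 83.5 mm from the top camera and 83 to 85 mm from the side camera.

  I stopped at 83.3 mm. By the finer checks that is within about 2 mm of the index, inside the 4 mm tolerance; the lowest early readings would put it at or just past the limit. Near the end the pointer was only faintly visible in the arm's shadow.
- **Networks:** For the final alignment, the trained networks' pointer and index points were too far off to use, so I measured from the pixels directly.
- **Surroundings:** The last side picture showed no visible shift of the index or anything else on the worktop.

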